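# Prop the glue unit's door open on its stay

### The arm

A 6-joint arm with a two-finger parallel gripper is mounted at the origin on the work surface. World frame = base frame: x ahead of the robot, y to its left, z up, the work surface at z = 0. Lengths are in mm, angles in rad, forces in N, time in s.
With the tool pointing down it reaches from about 350 to 775 mm from the base axis. Payload 7.3 kg.
Tool frame: the origin (TCP) lies midway between the tips of the shut fingers; the grasp point (between the pads) lies 19 mm behind it; z points along the fingers, y is the line along which they close (so a half turn about z gives the same grasp; the last joint's range is limited). The gripper opens to 92 mm and grips with 3 to 60 N. Pads are 19 mm wide; open, the fingers measure 130 mm over their backs; the gripper's body (75 mm by 190 mm) begins 47 mm behind the grasp point.
Start: joints at [1.055, 0.342, 1.524, -0, 1.275, -0.146], TCP at [189.737, 489.535, 226.741] pointing down, gripper open.
Joint ranges: [-2.53, 2.53], [-0.77, 2.02], [0.04, 2.7], [-1, 4.14], [0.28, 2.66], [-3.11, 3.11]. Speed limits (rad/s): [2.57, 2.57, 3.14, 3.14, 3.14, 3.14].

### API

Orientations are given as [roll, pitch, yaw] about the fixed x, y, z axes, in that order (R = Rz(yaw) Ry(pitch) Rx(roll)).
In Python, from plant import bot gives the robot as it stands. The module is installed in compiled form; this text tells all that it offers.
- The arm moves only by the shell command python3 -m crank 'ROWS' [OPENING]. ROWS is JSON, a list of rows, each a list of 6 numbers: the shift along the tool's x, y, z in m, then the turn, a rotation vector about the tool's x, y, z in rad. In form: [[dx, dy, dz, wx, wy, wz], ...]. A call has 1 to 5 rows; each row shifts and turns the commanded pose from where the row before left it, along the tool's axes as they then stand; what a row does not reach is not made up. A row lasts 1/8 s, in which the tool goes at most 62.5 mm and 10.7 degrees, less where a joint would pass 70% of its speed; a pose out of reach is approached as far as the arm can. A call is refused whole if a number of a shift passes 0.0625 or a number of a turn 0.188, either way. A call with a gripper value outside its range is refused whole. OPENING is the opening in per cent of the stroke, from 0 (shut) to 100 (fully open), set as the call begins (- or left out, the last holds). The fingers move at their own pace and stop on an object; the grip force is fixed at half the most. Time passes only in rows, so rows that do not move let the fingers close. It gives the time, the measured TCP pose, the force, the opening and the grip force at its end, in the units of the state.
- bot.get_obs(): the state, without advancing time (a new reading comes with each control period).
- bot.capture(name): name is "side" or "top" or "wrist"; returns a dict with "color" (400x640x3 uint8, blue, green, red), "fov_y" (degrees; the focal length in pixels is half the picture's height over the tangent of half this angle, whatever the lens; pixels are square), "cx", "cy" (the principal point, pixels), "extrinsics" (4x4, takes a point from world to camera coordinates); the wrist camera has in their place "tool_from_camera" (4x4, takes a point from camera to tool coordinates, whose origin is the TCP and whose axes are the flange's). Camera axes: x right, y up, looking along -z (the intrinsics and any distortion apply to the point x, -y, -z); pixel columns grow to the right and rows downward; lengths in mm; the calibration is good to about 2 mm. A picture is of the moment at which its call begins: read the wrist's pose just before it. There is no depth.
- bot.close_job(): hands the job in; it is judged then, once.
The state is a dict: "time": time; "joint_positions": joint angles; "dq": joint speeds; "tau": joint torques, N m; "tool_pos": TCP position; "tcp_rot": TCP orientation; "contact_force": force on the tool from outside, world axes, zero at the start; "moment": the same for the moment, N m; "grip_width": finger opening in mm; "finger_force": force on a finger pad.
Only numpy, scipy, OpenCV 4.12 (cv2) and the standard library are available. Lean on these libraries where they do the work, as an engineer would, in place of code of your own. Each camera call takes 0.05 s, during which the arm holds its last target. There are 200 camera calls.

### The job

Prop the door of the edge bander's glue unit open to air. Its stay bar has a black knob to lift and push it by: swing the stiff-hinged door out and drop the second hole counted from the knob over the brass peg on the rail, feeling for the peg gently and never forcing the bar down on it. Seat the bar fully down on the rail, let go, and leave everything else as it stands.

Things in the scene. Friction and masses are not known exactly. Their poses are not given: they have to be found in the camera images.
- glue_unit: white sheet-steel housing of the glue unit, fixed on the table: 280 deep (x), 330 wide (y), 200 tall. Origin: on the table, under the middle of its open front. +x points inward (away from the door), +y towards the door's hinge, z up
- hinge (a point): the door's vertical hinge axis, at the height of the stay bar's mid-thickness (211 mm over the table); in the housing's frame it stands 10 mm outside the front (x -10), at y +155. The door (316 wide, 20 thick, top 194 mm over the table) closes the front
- door (a joint): opening angle of the door, rad: 0 shut, growing as it swings outward, up to 1.3. Its hinge is stiff: about 0.6 N m of friction (2.5 N at the stay's pivot) to move it, and it stays where it is left
- stay: flat steel bar 26 wide, 6 thick, 285 long, 0.32 kg, resting level on the rail beside the peg. Origin: its pivot on the door's top, 240 mm from the hinge axis (shut: housing x -10, y -85), mid-thickness, 211 mm over the table. +x runs along the bar to the knob. It swivels about the vertical and lifts at the knob end (to 0.5 rad)
- knob (a point): middle of the black knob (upright cylinder 22 across, 40 tall, standing on the bar's top face at the free end); mid-height, 234 mm over the table while the bar lies level. Fingers on it stay above the bar (whose top is 20 mm below this point); the knob can tilt and turn between the fingers
- hole_2 (a point): centre, on the bar's underside, of the second hole from the knob (170 mm from the pivot). The bar has four holes, 13 mm across, at 70, 120, 170 and 220 mm from the pivot; the knob's axis is at 250 mm
- peg_rail: dark steel rail, 78 (x) by 260 (y), 8 thick, on the front edge of the housing's top, axes as the housing's. Origin: on its top face (208 mm over the table), at the slot's middle. The brass peg, 11 across, 1 mm chamfer, stands 20 mm above it, clamped in the slot: y 0, x anywhere from -20 to +20 mm, NOT measured (see or feel it). Over 30 N of bar on peg or rail bends the stay
- release_bottle: white bottle of release agent, 72 across, 190 tall, standing in front of the door beyond its needed swing (the door meets it near 0.95 rad). Origin: centre of its underside
- brush: small brush, 160 long, lying on the housing's top near the hinge side. Origin: under its middle
- coil: coil of white edging, ring 170 across, 23 tall, on the table. Origin: centre of its underside
- tape_roll: roll of brown tape, 100 across, 48 tall, on the table. Origin: centre of its underside
- key_tray: orange tray 150 by 100, 30 tall, on the table. Origin: centre of its underside
- panel_sample: chipboard sample 120 by 80 by 18 with a white edge, on the table. Origin: centre of its underside
- screwdriver: red screwdriver 190 long, on the table. Origin: under its middle

How it is judged (in metres and radians):
On the way, in this order (a step that is already met when the one before it is completed fails the run):
1. the door is pushed well open (value of joint door above 0.3 rad), for 0.1 s.
2. the second hole from the knob is down over the peg (x of hole_2 in the frame of peg_rail between -0.024 and 0.024 m and y of hole_2 in the frame of peg_rail between -0.006 and 0.006 m and z of hole_2 in the frame of peg_rail below 0.004 m), for 0.2 s.
At the end, for the whole second after the job is handed in: The peg stands in the second hole from the knob (hole centre within 24 mm along and 6 mm across the slot's middle, wherever the peg is clamped), the bar's underside within 4 mm of the rail, the door held open beyond 0.3 rad, the stay at rest (all of step 2 and value of joint door above 0.3 rad and linear speed of stay below 0.01 m/s); the robot touches nothing.
It fails at once if the bar is pressed on the peg or the rail with more than 30 N (contact force between stay and peg_rail above 30 N).
It fails at once if something else is disturbed (moved more than 20 mm) (distance of any of release_bottle, brush, coil, tape_roll, key_tray, panel_sample, screwdriver from where it was at the start of the episode above 0.02 m).
It also fails if it takes over 67 s, if anything falls off the work surface, if the arm or the gripper's body presses on something with over 40 N, if the wrist force passes 120 N, or if a joint passes its speed limit or range.

## Working session

There is one attempt and no reset: what is moved stays moved. The work goes in short steps, Python scripts to look and compute and a shell command to move; the robot and the scene stay as the last step left them, time stands still between calls to the robot, and variables do not carry over. Pictures are saved under pics/ and viewed, at most 10 in all, crops included, and the job is handed in when it is done.

```bash
mkdir -p pics
python3 - <<'E'
from plant import bot
import cv2,numpy as np
o=bot.get_obs();print(o)
for n in("side","top"):
    c=bot.capture(n);cv2.imwrite(f"pics/{n}0.png",c["color"]);print(n,{k:(np.round(v,3).tolist() if k!="color" else 0) for k,v in c.items()})
E
```

```text
{'time': 0.0, 'joint_positions': array([ 1.05502630e+00,  3.42748983e-01,  1.52504430e+00, -5.30874580e-06,
        1.27534970e+00, -1.45959987e-01]), 'dq': array([-9.48139770e-05,  7.71367773e-04,  1.39622510e-04, -5.88595407e-04,
       -1.59053428e-03,  1.41676735e-03]), 'tau': array([ 6.69018136e-04, -4.31241417e+01, -2.44221425e+01,  7.16616260e-02,
        5.60111634e-02, -1.00528064e-04]), 'tool_pos': array([189.51435479, 489.16676476, 226.02179205]), 'tcp_rot': array([-3.14005807e+00, -2.20461035e-04,  2.77178399e+00]), 'contact_force': array([-0.88204831, -0.27579168,  0.4030454 ]), 'moment': array([-0.00448541,  0.03938846, -0.01103172]), 'finger_force': 0.0, 'grip_width': 92.06448789388243}
side {'color': 0, 'fov_y': 57.174, 'cx': 314.35, 'cy': 195.539, 'extrinsics': [[0.997, -0.072, 0.006, -529.806], [0.048, 0.711, 0.702, -115.348], [-0.055, -0.7, 0.712, -1220.436], [0.0, 0.0, 0.0, 1.0]]}
top {'color': 0, 'fov_y': 45.841, 'cx': 314.424, 'cy': 199.123, 'extrinsics': [[0.001, -1.0, -0.003, -5.828], [0.999, 0.001, 0.052, -533.683], [-0.052, -0.003, 0.999, -1920.799], [0.0, 0.0, 0.0, 1.0]]}
```

View pics/side0.png

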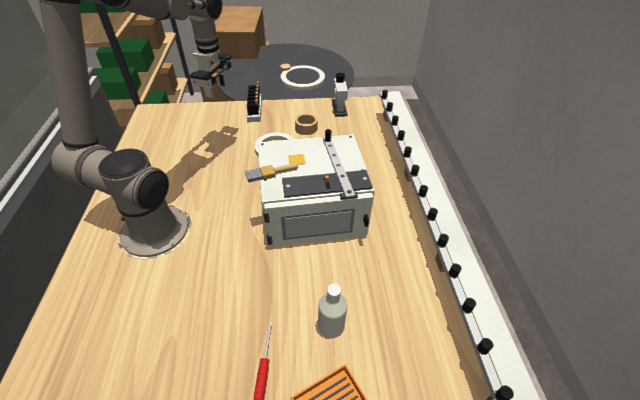

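View pics/top0.png

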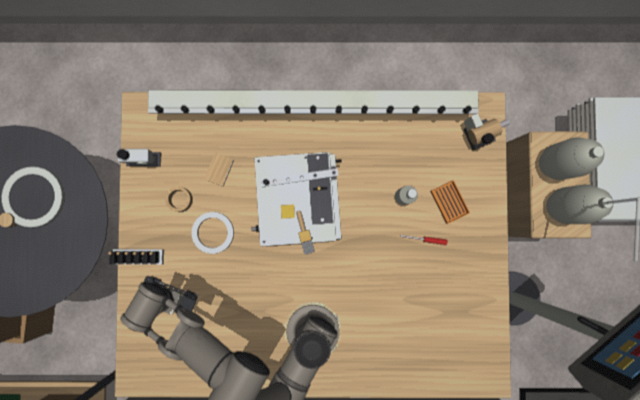

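The side view shows the housing, with the brass peg near (326,180), the black knob at (328,135) and the bar running from there to (350,192). In the top view the knob is at (265,182), the pivot near (337,175), the peg near (319,188) and the bottle at (406,195). I'll crop in closer.

Run:
```python
import cv2,numpy as np
t=cv2.imread("pics/top0.png")[145:255,245:350];s=cv2.imread("pics/side0.png")[120:220,240:380]
a=cv2.resize(t,None,fx=5,fy=5,interpolation=2)[:500,:];b=cv2.resize(s,None,fx=5,fy=5,interpolation=2)
cv2.imwrite("pics/c_t.png",a);cv2.imwrite("pics/c_s.png",b)
```

```text
(no output)
```

View pics/c_t.png

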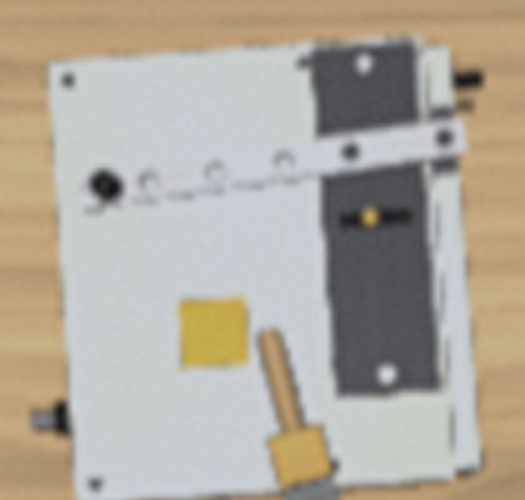

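View pics/c_s.png

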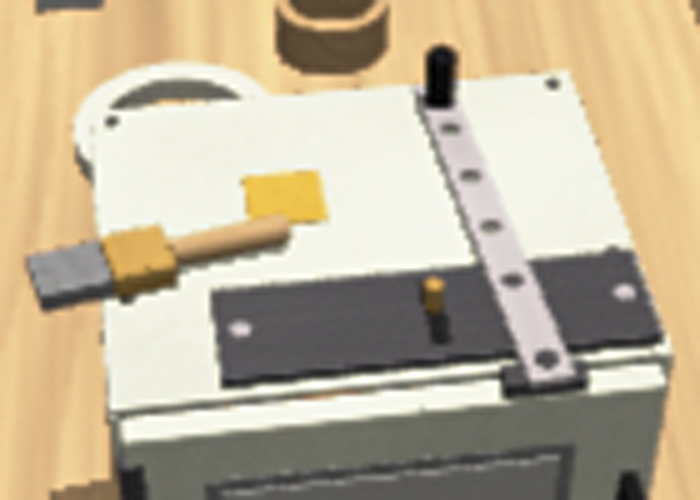

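```bash
cat > h.py <<'E'
from plant import bot
import numpy as np, json
W=None
def cam(c):
    f=200/np.tan(np.radians(c["fov_y"])/2);return f,c["cx"],c["cy"],np.array(c["extrinsics"])
def ray(c,u,v):
    f,cx,cy,E=cam(c);d=np.array([(u-cx)/f,-(v-cy)/f,-1]);R=E[:3,:3];return -R.T@E[:3,3],R.T@d/np.linalg.norm(d)
def plane(c,u,v,z):
    o,d=ray(c,u,v);return o+d*(z-o[2])/d[2]
def tri(a,b):
    A=0;B=0;
    for o,d in(a,b):
        M=np.eye(3)-np.outer(d,d);A=A+M;B=B+M@o
    p=np.linalg.solve(A,B);return p,[np.linalg.norm((np.eye(3)-np.outer(d,d))@(p-o)) for o,d in(a,b)]
E
python3 - <<'E'
from h import *
np.set_printoptions(precision=1,suppress=True)
S=bot.capture("side");T=bot.capture("top")
t=lambda u,v:((u+.5)/5-.5+245,(v+.5)/5-.5+145)
s=lambda u,v:((u+.5)/5-.5+240,(v+.5)/5-.5+120)
for n,a,b,z in[("knobtop",(104,183),(441,52),254),("peg",(371,215),(433,282),228),("pivot",(444,137),(547,358),214),("bolt1",(386,373),(240,328),210),("bolt2",(364,64),(625,291),210),("hole70",(350,151),(512,280),214),("hole170",(217,170),(470,175),214),("cornerNL",(95,484),(112,121),201),("cornerFL",(68,80),(552,84),201)]:
    p,e=tri(ray(T,*t(*a)),ray(S,*s(*b)));print(n,p,e,"top@z",plane(T,*t(*a),z),"side@z",plane(S,*s(*b),z))
E
```

```text
knobtop [585.6 170.1 255.1] [np.float64(0.2455754739558053), np.float64(0.24557547395589857)] top@z [585.4 170.2 254. ] side@z [586.  171.6 254. ]
peg [563.8 -21.6 229.4] [np.float64(0.7007718368846458), np.float64(0.70077183688485)] top@z [564.6 -21.7 228. ] side@z [563.3 -20.1 228. ]
pivot [623.4 -75.3 216. ] [np.float64(0.356670585437247), np.float64(0.35667058543737346)] top@z [623.2 -75.4 214. ] side@z [624.2 -73.4 214. ]
bolt1 [449.6 -32.9 210.2] [np.float64(0.2609665493742629), np.float64(0.2609665493743066)] top@z [449.8 -32.9 210. ] side@z [449.3 -32.7 210. ]
bolt2 [678.5 -16.6 210.5] [np.float64(0.7940721342534708), np.float64(0.7940721342536664)] top@z [677.8 -16.5 210. ] side@z [679.4 -16.  210. ]
hole70 [612.6  -6.2 214. ] [np.float64(0.19794977945523054), np.float64(0.19794977945536385)] top@z [612.8  -6.3 214. ] side@z [612.4  -6.2 214. ]
hole170 [598.1  91.4 216.1] [np.float64(0.355863807614884), np.float64(0.3558638076148752)] top@z [598.7  91.5 214. ] side@z [598.2  94.  214. ]
cornerNL [368.2 180.9 201.9] [np.float64(0.08052483989285816), np.float64(0.0805248398928559)] top@z [368. 181. 201.] side@z [368.1 182.1 201. ]
cornerFL [666.9 203.  201.7] [np.float64(0.13731226210592082), np.float64(0.13731226210593853)] top@z [666.9 203.1 201. ] side@z [667.2 204.  201. ]
```

```bash
cat > g.py <<'E'
import numpy as np
from scipy.optimize import fsolve
yh=np.array([-.9974,-.0722]);xh=np.array([.0722*-1,.9974])
PIV0=np.array([623.4,-75.3]);H=PIV0+240*yh;P=np.array([563.8,-21.6]);L=250.
def pivot(th): # opens outward (-xh)
    return H-240*(yh*np.cos(th)+xh*np.sin(th))
def knob(th,be,phi,up=23.): # knob middle incl tilt
    r=L*np.cos(phi)-up*np.sin(phi)
    return np.r_[pivot(th)+r*np.array([np.cos(be),np.sin(be)]),211+L*np.sin(phi)+up*np.cos(phi)]
def target(phi,P=P):
    r=170*np.cos(phi)+3*np.sin(phi)
    th=fsolve(lambda t:np.linalg.norm(P-pivot(t[0]))-r,[.5])[0]
    d=P-pivot(th);return th,np.arctan2(d[1],d[0])
def toolrows(p,psi,q,psi2):
    "shift from p to q in tool axes at yaw psi (pointing down), mm"
    c,s=np.cos(psi),np.sin(psi);R=np.array([[c,s,0],[s,-c,0],[0,0,-1]])
    return R.T@(np.array(q)-p),-(psi2-psi)
E
python3 - <<'E'
from g import *;from h import bot
np.set_printoptions(precision=1,suppress=True)
b0=np.arctan2(245.4,-37.8);print("b0",b0,"hinge",H)
for phi in(0,.05,.1,.15,.2,.25,.3):
    th,be=target(phi);print(phi,"th",th,"be",be,"piv",pivot(th),"knob",knob(th,be,phi))
th1,b1=target(.28)
for i in range(9):
    w=i/8;th=th1*w;be=b0+(b1-b0)*w;pv=pivot(th);d=P-pv;u=np.array([np.cos(be),np.sin(be)])
    print(i,"knob",knob(th,be,.28),"be %.3f"%be,"along %.0f across %.0f"%(d@u,u[0]*d[1]-u[1]*d[0]))
o=bot.get_obs();psi=o["tcp_rot"][2]
k=knob(0,b0,0);print(k,toolrows(o["tool_pos"],psi,[585.6,170.1,300],b0))
E
```

```text
b0 1.7236293774001101 hinge [384.  -92.6]
0 th 0.4744005339620438 be 1.8148618788333404 piv [ 604.9 -186.6] knob [544.5  56.  234. ]
0.05 th 0.4740742648249877 be 1.8151392876816403 piv [ 604.9 -186.5] knob [544.8  54.7 246.5]
0.1 th 0.4715316997465914 be 1.8173039812966787 piv [ 605.1 -185.9] knob [545.   53.1 258.8]
0.15 th 0.4667810604611293 be 1.8213624357691152 piv [ 605.6 -184.9] knob [545.1  51.3 271.1]
0.2 th 0.45983756923883257 be 1.8273272333269233 piv [ 606.2 -183.3] knob [545.2  49.2 283.2]
0.25 th 0.4507231463392215 be 1.8352179241997095 piv [ 607.  -181.3] knob [545.2  47.  295.1]
0.3 th 0.43946596932898 be 1.8450623466213947 piv [ 608.  -178.8] knob [545.2  44.6 306.9]
0 knob [587.8 155.9 302.2] be 1.724 along 62 across 51
1 knob [585.  142.  302.2] be 1.738 along 76 across 48
2 knob [581.5 128.1 302.2] be 1.753 along 90 across 45
3 knob [577.2 114.2 302.2] be 1.768 along 103 across 40
4 knob [572.2 100.2 302.2] be 1.782 along 117 across 34
5 knob [566.5  86.4 302.2] be 1.797 along 129 across 27
6 knob [560.1  72.6 302.2] be 1.812 along 142 across 19
7 knob [553.   59.  302.2] be 1.826 along 153 across 10
8 knob [545.2  45.6 302.2] be 1.841 along 164 across -0
[585.3 171.8 234. ] (array([-484.6, -154.5,  -73.7]), np.float64(1.048172302537644))
```

```bash
python3 -m crank '[[-0.0485,-0.0155,-0.0074,0,0,0],[-0.0485,-0.0155,-0.0074,0,0,0],[-0.0485,-0.0155,-0.0074,0,0,0],[-0.0485,-0.0155,-0.0074,0,0,0],[-0.0485,-0.0155,-0.0074,0,0,0]]' 100 && python3 -m crank '[[-0.0485,-0.0155,-0.0074,0,0,0],[-0.0485,-0.0155,-0.0074,0,0,0],[-0.0485,-0.0155,-0.0074,0,0,0],[-0.0485,-0.0155,-0.0074,0,0,0],[-0.0485,-0.0155,-0.0074,0,0,0]]' && python3 -m crank '[[0,0,0,0,0,0.175],[0,0,0,0,0,0.175],[0,0,0,0,0,0.175],[0,0,0,0,0,0.175],[0,0,0,0,0,0.175]]' && python3 -m crank '[[0,0,0,0,0,0.173],[0,0,0,0,0,0],[0,0,0,0,0,0]]'
cat > to.py <<'E'
import sys;from g import *;from h import bot
o=bot.get_obs();q=[float(x) for x in sys.argv[1:5]]
sh,w=toolrows(o["tool_pos"],o["tcp_rot"][2],q[:3],q[3])
print("t %.2f"%o["time"],"pos",o["tool_pos"].round(1),"rot",o["tcp_rot"].round(3),"F",o["contact_force"].round(1),"g",round(o["grip_width"],1),round(o["finger_force"],1),"| shift mm",sh.round(1),"wz",round(w,3))
E
python3 to.py 585.6 170.1 223 1.724
```

```text
time: 0.82
tool_pos: [388.9, 328.4, 263.9]
tcp_rot: [3.142, -0.0, 2.772]
contact_force: [-0.1, 0.4, -0.6]
grip_width: 91.9
finger_force: 0.0
time: 1.45
tool_pos: [587.0, 168.5, 300.7]
tcp_rot: [3.142, -0.0, 2.772]
contact_force: [-0.2, 0.3, -0.2]
grip_width: 91.8
finger_force: 0.0
time: 2.08
tool_pos: [585.8, 169.7, 300.4]
tcp_rot: [-3.141, -0.0, 1.891]
contact_force: [-0.5, -0.1, -0.5]
grip_width: 91.8
finger_force: 0.0
time: 2.45
tool_pos: [585.9, 169.7, 300.6]
tcp_rot: [-3.141, -0.0, 1.727]
contact_force: [-0.1, -0.1, 0.9]
grip_width: 91.8
finger_force: 0.0
t 2.45 pos [585.9 169.7 300.6] rot [-3.141 -0.     1.727] F [-0.1 -0.1  0.9] g 91.8 0.0 | shift mm [ 0.4 -0.2 77.6] wz 0.003
```

```bash
python3 -m crank '[[0,0,0.03,0,0,0],[0,0,0.025,0,0,0],[0,0,0.012,0,0,0],[0,0,0.0095,0,0,0],[0,0,0,0,0,0]]' 60 && python3 -m crank '[[0,0,0,0,0,0],[0,0,0,0,0,0],[0,0,0,0,0,0],[0,0,0,0,0,0],[0,0,0,0,0,0]]' 0 && python3 -m crank '[[0,0,0,0,0,0],[0,0,0,0,0,0]]' 0; python3 to.py 585.6 170.1 223 1.724
```

```text
time: 3.08
tool_pos: [585.9, 169.7, 224.1]
tcp_rot: [-3.141, -0.0, 1.724]
contact_force: [0.3, -0.3, 0.5]
grip_width: 55.4
finger_force: 0.0
time: 3.7
tool_pos: [586.1, 169.7, 224.4]
tcp_rot: [3.141, -0.0, 1.724]
contact_force: [-0.4, -0.5, 1.1]
grip_width: 21.1
finger_force: 30.0
time: 3.95
tool_pos: [586.1, 169.7, 224.4]
tcp_rot: [3.141, -0.0, 1.724]
contact_force: [0.3, 0.2, 1.6]
grip_width: 21.1
finger_force: 30.0
t 3.95 pos [586.1 169.7 224.4] rot [ 3.141 -0.     1.724] F [0.3 0.2 1.6] g 21.1 30.0 | shift mm [ 0.4 -0.4  1.4] wz -0.0
```

```bash
python3 -m crank '[[-0.002,0,-0.0125,0,0,0],[-0.0026,0,-0.0123,0,0,0],[-0.0032,0,-0.0122,0,0,0],[-0.0037,0,-0.012,0,0,0],[0,0,0,0,0,0]]' 0
cat > plan.py <<'E'
import g;from g import *
np.set_printoptions(precision=1,suppress=True)
b0=1.724;K=np.array([586.1,169.7]);u=np.array([np.cos(b0),np.sin(b0)])
g.PIV0=K-250*u;g.H=g.PIV0+240*yh
UP=32.4
def tcp(th,be,phi):
    k=knob(th,be,phi,UP);k[2]-=19;return k
E
python3 - <<'E'
from plan import *
c,s=np.cos(b0),np.sin(b0);R=np.array([[c,s,0],[s,-c,0],[0,0,-1]])
for Pt in(np.array([563.8,-21.6]),np.array([563.8,-23.5])):
  for phi in(.2,.15,.1,.05,0): 
    th,be=target(phi,Pt);print(phi,round(th,3),round(be,3),tcp(th,be,phi))
th1,b1=target(.2,np.array([563.8,-22.5]));p=None
for i in range(9):
    w=i/8;q=tcp(th1*w,b0+(b1-b0)*w,.2)
    print(q, "" if p is None else R.T@(q-p));p=q
E
python3 to.py 586.1 169.7 224 1.724
```

```text
time: 4.58
tool_pos: [588.2, 158.0, 274.6]
tcp_rot: [3.139, 0.0, 1.723]
contact_force: [-0.6, 1.8, -2.0]
grip_width: 21.3
finger_force: 30.0
0.2 0.448 1.839 [544.9  47.2 273.4]
0.15 0.455 1.833 [544.7  49.7 261.4]
0.1 0.46 1.829 [544.4  51.9 249.2]
0.05 0.462 1.827 [544.   54.  236.9]
0 0.463 1.827 [543.6  55.8 224.4]
0.2 0.458 1.834 [545.3  45.4 273.4]
0.15 0.465 1.828 [545.   47.9 261.4]
0.1 0.47 1.824 [544.8  50.1 249.2]
0.05 0.472 1.821 [544.4  52.2 236.9]
0 0.472 1.821 [544.   54.  224.4]
[587.8 158.4 273.4] 
[585.1 144.3 273.4] [-13.5  -4.8   0. ]
[581.7 130.1 273.4] [-13.5  -5.6   0. ]
[577.4 116.  273.4] [-13.4  -6.3   0. ]
[572.4 101.8 273.4] [-13.2  -7.1   0. ]
[566.7  87.7 273.4] [-13.   -7.8   0. ]
[560.2  73.8 273.4] [-12.8  -8.5   0. ]
[553.   60.  273.4] [-12.5  -9.2   0. ]
[545.1  46.4 273.4] [-12.2  -9.9   0. ]
t 4.58 pos [588.2 158.  274.6] rot [3.139 0.    1.723] F [-0.6  1.8 -2. ] g 21.3 30.0 | shift mm [11.9 -0.3 50.6] wz -0.001
```

```bash
python3 -m crank '[[-0.0068,-0.0024,0,0,0,0],[-0.0068,-0.0024,0,0,0,0],[-0.0068,-0.0028,0,0,0,0],[-0.0068,-0.0028,0,0,0,0],[-0.0067,-0.0032,0,0,0,0]]' && python3 -m crank '[[-0.0067,-0.0032,0,0,0,0],[-0.0066,-0.0036,0,0,0,0],[-0.0066,-0.0036,0,0,0,0],[-0.0065,-0.0039,0,0,0,0],[-0.0065,-0.0039,0,0,0,0]]'  && python3 -m crank '[[-0.0064,-0.0042,0,0,0,0],[-0.0064,-0.0042,0,0,0,0],[-0.0063,-0.0046,0,0,0,0],[-0.0063,-0.0046,0,0,0,0],[-0.0061,-0.005,0,0,0,0]]'  && python3 -m crank '[[-0.0061,-0.005,0,0,0,0],[0,0,0,0,0,-0.057],[0,0,0,0,0,-0.057],[0,0,0,0,0,0]]'; python3 to.py 545.1 46.4 273.4 1.837
python3 - <<'E'
from h import *;import cv2
c=bot.capture("wrist");t=bot.capture("side");a=cv2.resize(t["color"][120:240,240:400],None,fx=4,fy=4,interpolation=2)
cv2.imwrite("pics/s1.png",a);cv2.imwrite("pics/w1.png",c["color"])
print(c["fov_y"],c["cx"],c["cy"],c["tool_from_camera"])
E
```

```text
time: 5.2
tool_pos: [579.4, 122.2, 273.2]
tcp_rot: [3.141, -0.0, 1.724]
contact_force: [1.3, 3.0, -1.1]
grip_width: 21.2
finger_force: 30.0
time: 5.82
tool_pos: [566.1, 87.0, 273.2]
tcp_rot: [-3.141, -0.0, 1.724]
contact_force: [1.1, 2.9, -2.5]
grip_width: 21.6
finger_force: 30.0
time: 6.45
tool_pos: [548.6, 52.4, 273.2]
tcp_rot: [-3.141, -0.0, 1.724]
contact_force: [1.1, 1.8, -1.8]
grip_width: 21.4
finger_force: 30.0
time: 6.95
tool_pos: [544.0, 45.6, 272.9]
tcp_rot: [-3.14, -0.0, 1.836]
contact_force: [-1.7, 1.1, -1.5]
grip_width: 21.1
finger_force: 30.0
t 6.95 pos [544.   45.6 272.9] rot [-3.14  -0.     1.836] F [-1.7  1.1 -1.5] g 21.1 30.0 | shift mm [ 0.5  1.3 -0.5] wz -0.001
61.6510525866787 316.0805982446599 203.9006130453255 [[-4.59199457e-04  9.58603820e-01  2.84742877e-01  7.72653391e+01]
 [ 9.99999872e-01  5.00301224e-04 -7.16129070e-05  4.11104865e-02]
 [-2.11105616e-04  2.84742808e-01 -9.58603927e-01 -1.57144395e+02]
 [ 0.00000000e+00  0.00000000e+00  0.00000000e+00  1.00000000e+00]]
```

View pics/s1.png

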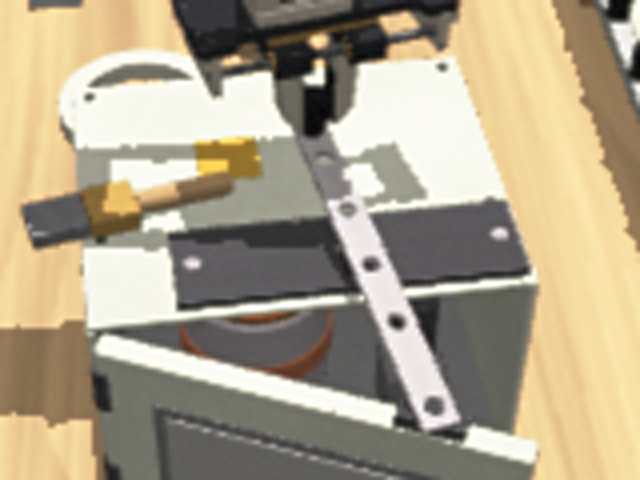

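View pics/w1.png

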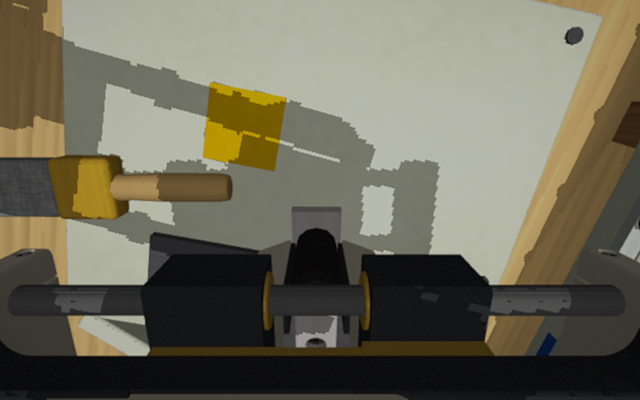

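```bash
python3 -m crank '[[0.0005,0.0013,0,0,0,0],[0.0012,0.0002,0.006,0,0,0],[0.0012,0.0002,0.006,0,0,0],[0.0007,0.0001,0.0038,0,0,0],[0,0,0,0,0,0]]' && python3 to.py 545 49 257.5 1.837 && python3 -m crank '[[0.0002,0,0.001,0,0,0],[0.0002,0,0.001,0,0,0],[0.0002,0,0.001,0,0,0],[0,0,0,0,0,0]]' && python3 -m crank '[[0.0002,0,0.001,0,0,0],[0,0,0,0,0,0]]' && python3 -m crank '[[0.0002,0,0.001,0,0,0],[0,0,0,0,0,0]]'; python3 to.py 545 50 253 1.837
```

```text
time: 7.68
tool_pos: [545.7, 50.5, 257.2]
tcp_rot: [3.141, -0.0, 1.839]
contact_force: [-1.0, 2.0, 1.0]
grip_width: 21.5
finger_force: 30.0
t 7.67 pos [545.7  50.5 257.2] rot [ 3.141 -0.     1.839] F [-1.  2.  1.] g 21.5 30.0 | shift mm [-1.3 -1.1 -0.3] wz 0.002
time: 8.18
tool_pos: [545.5, 50.6, 254.4]
tcp_rot: [3.142, -0.0, 1.838]
contact_force: [-1.3, 2.1, 0.7]
grip_width: 21.0
finger_force: 30.0
time: 8.43
tool_pos: [545.4, 50.8, 253.3]
tcp_rot: [-3.142, -0.0, 1.838]
contact_force: [-1.4, 2.7, -0.4]
grip_width: 21.5
finger_force: 30.0
time: 8.68
tool_pos: [545.3, 51.0, 252.3]
tcp_rot: [-3.141, -0.0, 1.838]
contact_force: [-0.8, 3.0, -0.2]
grip_width: 21.1
finger_force: 30.0
t 8.68 pos [545.3  51.  252.3] rot [-3.141 -0.     1.838] F [-0.8  3.  -0.2] g 21.1 30.0 | shift mm [-0.9 -0.6 -0.7] wz 0.001
```

```bash
for i in 1; do python3 -m crank '[[0.0002,0,0.001,0,0,0],[0,0,0,0,0,0]]'; python3 -m crank '[[0.0002,0,0.001,0,0,0],[0,0,0,0,0,0]]'; done; python3 to.py 545 50 253 1.837
```

```text
time: 8.93
tool_pos: [545.3, 51.2, 251.4]
tcp_rot: [-3.142, -0.0, 1.838]
contact_force: [-1.5, 3.8, -0.3]
grip_width: 21.7
finger_force: 30.0
time: 9.18
tool_pos: [545.3, 51.4, 250.3]
tcp_rot: [-3.142, -0.0, 1.838]
contact_force: [-0.8, 3.2, -0.7]
grip_width: 21.4
finger_force: 30.0
t 9.18 pos [545.3  51.4 250.3] rot [-3.142 -0.     1.838] F [-0.8  3.2 -0.7] g 21.4 30.0 | shift mm [-1.3 -0.6 -2.7] wz 0.001
```

```bash
python3 -m crank '[[0.0002,0,0.001,0,0,0],[0,0,0,0,0,0]]'; python3 -m crank '[[0.0002,0,0.001,0,0,0],[0,0,0,0,0,0]]';  python3 -m crank '[[0.0002,0,0.001,0,0,0],[0,0,0,0,0,0]]'
```

```text
time: 9.43
tool_pos: [545.2, 51.6, 249.3]
tcp_rot: [-3.142, -0.0, 1.838]
contact_force: [-0.8, 2.4, 0.3]
grip_width: 21.2
finger_force: 30.0
time: 9.68
tool_pos: [545.1, 51.8, 248.3]
tcp_rot: [-3.142, -0.0, 1.838]
contact_force: [-1.4, 3.4, -0.6]
grip_width: 21.6
finger_force: 30.0
time: 9.93
tool_pos: [545.1, 52.0, 247.3]
tcp_rot: [-3.142, -0.0, 1.838]
contact_force: [-1.0, 3.6, -0.0]
grip_width: 21.3
finger_force: 30.0
```

Run:
```python
from h import *;import cv2
t=bot.capture("side");a=cv2.resize(t["color"][140:230,280:380],None,fx=6,fy=6,interpolation=2)
cv2.imwrite("pics/s2.png",a)
```

```text
(no output)
```

View pics/s2.png

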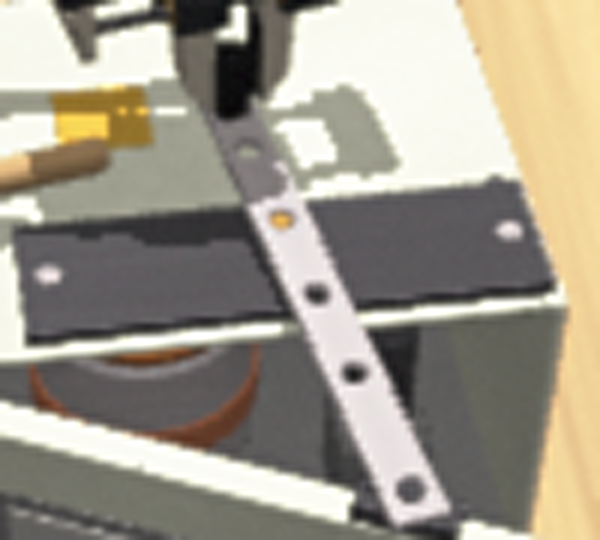

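The brass peg fills the second hole from the knob, at (282,220) in the crop. The hole is over the peg and the bar is partway down it, so I'll keep lowering along the arc in small steps, stopping to check the force.

```bash
python3 -m crank '[[0.0004,0,0.002,0,0,0],[0,0,0,0,0,0],[0.0004,0,0.002,0,0,0],[0,0,0,0,0,0]]'; python3 -m crank '[[0.0003,0,0.002,0,0,0],[0,0,0,0,0,0],[0.0003,0,0.002,0,0,0],[0,0,0,0,0,0]]'
```

```text
time: 10.48
tool_pos: [544.9, 52.8, 243.2]
tcp_rot: [-3.141, -0.0, 1.838]
contact_force: [-1.0, 3.3, 0.6]
grip_width: 21.3
finger_force: 30.0
time: 10.98
tool_pos: [544.7, 53.4, 239.2]
tcp_rot: [-3.141, -0.0, 1.838]
contact_force: [-0.5, 2.3, 0.5]
grip_width: 21.4
finger_force: 30.0
```

```bash
python3 to.py 543.8 55 224.4 1.83
```

```text
t 10.97 pos [544.7  53.4 239.2] rot [-3.141 -0.     1.838] F [-0.5  2.3  0.5] g 21.4 30.0 | shift mm [ 1.8 -0.4 14.8] wz 0.008
```

```bash
python3 -m crank '[[0.0003,0,0.002,0,0,0],[0,0,0,0,0,0],[0.0003,0,0.002,0,0,0],[0,0,0,0,0,0]]'; python3 -m crank '[[0.0002,0,0.0015,0,0,0],[0,0,0,0,0,0],[0.0002,0,0.0015,0,0,0],[0,0,0,0,0,0]]'
```

```text
time: 11.48
tool_pos: [544.5, 53.9, 235.2]
tcp_rot: [-3.141, -0.0, 1.838]
contact_force: [-0.9, 3.4, 0.8]
grip_width: 21.2
finger_force: 30.0
time: 11.98
tool_pos: [544.5, 54.3, 232.3]
tcp_rot: [-3.141, -0.0, 1.838]
contact_force: [-0.9, 3.3, 0.1]
grip_width: 21.4
finger_force: 30.0
```

```bash
python3 -m crank '[[0.0002,0,0.0015,0,0,0],[0,0,0,0,0,0],[0.0002,0,0.0015,0,0,0],[0,0,0,0,0,0]]'; python3 -m crank '[[0.0002,0,0.001,0,0,0],[0,0,0,0,0,0],[0.0001,0,0.001,0,0,0],[0,0,0,0,0,0]]'
```

```text
time: 12.48
tool_pos: [544.4, 54.7, 229.3]
tcp_rot: [-3.141, -0.0, 1.838]
contact_force: [-0.7, 1.7, -0.1]
grip_width: 21.1
finger_force: 30.0
time: 12.98
tool_pos: [544.3, 55.0, 227.3]
tcp_rot: [-3.142, -0.0, 1.838]
contact_force: [0.2, 2.5, -0.7]
grip_width: 21.5
finger_force: 30.0
```

```bash
python3 -m crank '[[0.0001,0,0.001,0,0,0],[0,0,0,0,0,0],[0.0001,0,0.001,0,0,0],[0,0,0,0,0,0]]'; python3 -m crank '[[0.0001,0,0.0005,0,0,0],[0,0,0,0,0,0]]';python3 -m crank '[[0,0,0.0004,0,0,0],[0,0,0,0,0,0]]'
```

```text
time: 13.48
tool_pos: [544.2, 55.2, 225.3]
tcp_rot: [-3.141, -0.0, 1.838]
contact_force: [-0.7, 2.7, -0.0]
grip_width: 21.6
finger_force: 30.0
time: 13.72
tool_pos: [544.3, 55.2, 225.1]
tcp_rot: [3.141, 0.0, 1.838]
contact_force: [-2.0, 1.7, 1.8]
grip_width: 21.2
finger_force: 30.0
time: 13.98
tool_pos: [544.3, 55.3, 225.0]
tcp_rot: [3.141, 0.0, 1.838]
contact_force: [-1.9, 1.3, 5.2]
grip_width: 21.5
finger_force: 30.0
```

```bash
python3 -m crank '[[0,0,0,0,0,0],[0,0,0,0,0,0],[0,0,0,0,0,0],[0,0,0,0,0,0]]' 60 && python3 -m crank '[[0,0,-0.01,0,0,0],[0,0,-0.02,0,0,0],[0,0,-0.04,0,0,0],[0,0,-0.05,0,0,0],[0,0,0,0,0,0]]' && python3 -m crank '[[0.04,0,0,0,0,0],[0.05,0,0,0,0,0],[0.05,0,0,0,0,0],[0.03,0,0,0,0,0],[0,0,0,0,0,0]]'
python3 - <<'E'
from h import *;import cv2
S=bot.capture("side");T=bot.capture("top")
a=cv2.resize(S["color"][120:230,270:380],None,fx=5,fy=5,interpolation=2);b=cv2.resize(T["color"][145:255,290:400][:, :50],None,fx=5,fy=5,interpolation=2)
cv2.imwrite("pics/s3.png",np.hstack([a,b]))
E
```

```text
time: 14.48
tool_pos: [544.3, 55.2, 224.3]
tcp_rot: [-3.141, -0.0, 1.838]
contact_force: [0.2, -0.6, -0.3]
grip_width: 54.1
finger_force: 0.0
time: 15.1
tool_pos: [545.7, 55.3, 349.5]
tcp_rot: [3.132, 0.003, 1.838]
contact_force: [-0.8, 0.1, -0.2]
grip_width: 55.4
finger_force: 0.0
time: 15.72
tool_pos: [498.5, 220.9, 344.1]
tcp_rot: [-3.141, -0.0, 1.841]
contact_force: [-0.6, -0.4, -1.1]
grip_width: 55.1
finger_force: 0.0
```

View pics/s3.png

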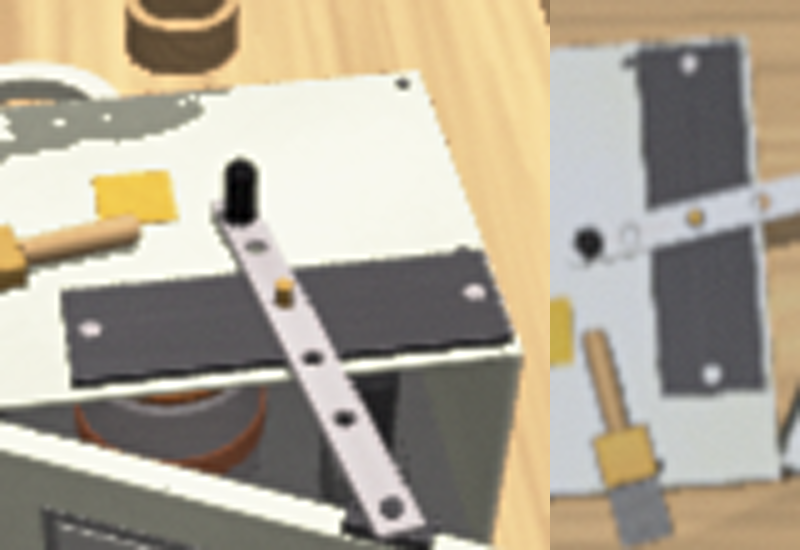

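The peg stands up through the second hole at (284,292) in the side crop. The bar lies on the rail, the door is open and the gripper is clear. I'll check the knob height, then hand in.

Run:
```python
from h import *
S=bot.capture("side");T=bot.capture("top")
f=lambda u,v,a,b:((u+.5)/5-.5+a,(v+.5)/5-.5+b)
p,e=tri(ray(T,*f(589-550,241,290,145)),ray(S,*f(241,166,270,120)));print("knob top",p.round(1),np.round(e,1))
if 250<p[2]<259: print(bot.close_job())
```

```text
knob top [544.   55.1 255.2] [0.2 0.2]
the job is handed in; nothing more can be done
None
```

The door is propped open at about 0.46 rad by the geometry, with the stay's second hole from the knob over the brass peg and the bar seated on the rail. The knob is released, the arm is clear, and I handed the job in at about 16 s; no verdict came back.

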